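# Spacers on the strap slitter's arbor

### The job

Set up the strap slitter: thread the thickest spacer ring (silver aluminium) onto the upright arbor first, all the way down onto the flange, then the thinnest one (red) so that it lies flat on top of it. Leave the middle-sized brass ring lying where it is on the bench.

Things in the scene. Friction and masses are not known exactly. Their poses are not given: they have to be found in the camera images.
- ring_thick: thickest spacer: silver aluminium ring, outer diameter 50 mm, bore 30 mm, 32 mm thick, lying flat on the work surface; origin at the centre of its underside, z up along the bore when lying flat; about 110 g
- ring_medium: middle spacer, to be left alone: brass ring, outer diameter 50 mm, bore 30 mm, 23 mm thick, lying flat on the work surface; origin at the centre of its underside, z up along the bore when lying flat; about 240 g
- ring_thin: thinnest spacer: red ring, outer diameter 50 mm, bore 30 mm, 14 mm thick, lying flat on the work surface; origin at the centre of its underside, z up along the bore when lying flat; about 50 g
- arbor_seat (a point): centre of the top face of the arbor's dark steel flange (60 mm across), 30 mm above the work surface; z up along the arbor. The arbor is a fixed upright steel pin, 16 mm in diameter, rising 64 mm above this point, its last 16 mm tapering to 6 mm. Below the flange is a fixed round green foot, 110 mm across, its top 20 mm above the work surface
Mind the look-alikes: they are no part of the job. Several things have the shape of the ring_thin; the one meant has the colours described above. Several things have the shape of the ring_thick; the one meant has the colours described above.

How it is judged:
By the outcome, as a careful person would: the job done as asked, in the order asked, and still so for the second after the job is handed in, with the robot touching nothing.
It also fails if it takes over 54 s, if anything falls off the work surface, if the arm or the gripper's body presses on something with over 40 N, if the wrist force passes 120 N, or if a joint passes its speed limit or range.

### The arm

A 6-joint arm with a two-finger parallel gripper is mounted at the origin on the work surface. World frame = base frame: x ahead of the robot, y to its left, z up, the work surface at z = 0. Lengths are in mm, angles in rad, forces in N, time in s.
With the tool pointing down it reaches from about 275 to 850 mm from the base axis. Payload 19 kg.
Tool frame: the origin (TCP) lies midway between the tips of the shut fingers; the grasp point (between the pads) lies pinch_z behind it (pinch_z is the distance from the TCP to the grasp point, in mm); z points along the fingers, y is the line along which they close (so a half turn about z gives the same grasp; the last joint's range is limited). The gripper opens to 85 mm and grips with 20 to 120 N. Pads are 22 mm wide; open, the fingers measure 114 mm over their backs; the gripper's body (76 mm by 85 mm) begins 54 mm behind the grasp point. The pads swing forward as they close: fully open they stand 13 mm farther back than shut.
Start: joints at [-1.343, 0.15, 1.437, -0, 1.554, -0.134], TCP at [203.498, -537.75, 199.367] pointing down, gripper open.
Joint ranges: [-2.8, 2.8], [-0.68, 2.1], [0.12, 2.68], [-1.39, 4.53], [0.16, 2.79], [-2.81, 2.81]. Speed limits (rad/s): [1.89, 1.89, 2.22, 3.01, 3.01, 3.01].

### API

Orientations are given as a rotation vector (axis times angle).
In Python, from plant import * gives the robot as it stands.
- The arm moves only by the shell command python3 -m creep 'ROWS'. ROWS is JSON, a list of rows, each a list of 7 numbers: the turn, a rotation vector about the tool's x, y, z in rad, then the shift along the tool's x, y, z in mm, then the closure, from -1 (fully open) to 1 (shut). A call has exactly 5 rows; each row shifts and turns the commanded pose from where the row before left it, along the tool's axes as they then stand; what a row does not reach is not made up. A row lasts 1/8 s, in which the tool goes at most 62.5 mm and 10.7 degrees, less where a joint would pass 70% of its speed; a pose out of reach is approached as far as the arm can. A call is refused whole if a number of a shift passes 62.5 or a number of a turn 0.188, either way. A call with a gripper value outside its range is refused whole. The fingers move at their own pace and stop on an object; the grip force is fixed at half the most. Time passes only in rows, so rows that do not move let the fingers close, or fill a call up. It gives the time, the measured TCP pose, the force, the opening and the grip force at its end, in the units of the state.
- get_obs(): the state, without advancing time (a new reading comes with each control period).
- snapshot(name): name is "scene" or "top"; returns a dict with "img" (480x640x3 uint8, red, green, blue), "range_z" (480x640 float32, mm along the optical axis (not along the pixel's ray), 0 where there is no reading), "camera_matrix" (3x3 intrinsics, pixels), "eye" and "attitude" of the camera in the world. Camera axes: x right, y down, z forward; pixel columns grow to the right and rows downward; lengths in mm; the calibration is good to about 2 mm. A picture is of the moment at which its call begins.
- finish_job(): hands the job in; it is judged then, once.
The state is a dict: "time_s": time; "joints": joint angles; "joint_velocities": joint speeds; "effort": joint torques, N m; "position": TCP position; "tcp_rot": TCP orientation; "force": force on the tool from outside, world axes, zero at the start; "moment": the same for the moment, N m; "finger_gap": finger opening in mm; "finger_force": force on a finger pad.
Only numpy, scipy, OpenCV 4.12 (cv2) and the standard library are available. Lean on these libraries where they do the work, as an engineer would, in place of code of your own. Each camera call takes 0.05 s, during which the arm holds its last target. There are 200 camera calls.

## Working session

There is one attempt and no reset: what is moved stays moved. The work goes in short steps, Python scripts to look and compute and a shell command to move; the robot and the scene stay as the last step left them, time stands still between calls to the robot, and variables do not carry over. Pictures are saved under pics/ and viewed, at most 10 in all, crops included, and the job is handed in when it is done.

```bash
mkdir -p pics; ls; python3 - <<'E'
from plant import *
import cv2,numpy as np,pickle
o=get_obs(); print({k:np.round(v,3) for k,v in o.items()})
for n in("scene","top"):
    s=snapshot(n); pickle.dump(s,open(f"{n}.pkl","wb")); cv2.imwrite(f"pics/{n}0.png",s["img"][:,:,::-1])
    print(n,s["camera_matrix"],s["eye"],s["attitude"])
try: print(pinch_z)
except Exception as e: print(e)
E
```

```text
pics
{'time_s': np.float64(0.0), 'joints': array([-1.343,  0.151,  1.438,  0.   ,  1.554, -0.134]), 'joint_velocities': array([-0.002, -0.   ,  0.001, -0.001,  0.   , -0.002]), 'effort': array([-2.0000e-03, -7.1306e+01, -5.7087e+01, -0.0000e+00,  9.0000e-03,
       -0.0000e+00]), 'position': array([ 203.452, -537.509,  198.767]), 'tcp_rot': array([-3.089, -0.565,  0.   ]), 'force': array([ 0.627,  0.297, -0.345]), 'moment': array([-0.032, -0.021,  0.038]), 'finger_force': np.float64(0.0), 'finger_gap': np.float64(85.419)}
scene [[521.20647893   0.         315.29234702]
 [  0.         521.20647893 234.1509516 ]
 [  0.           0.           1.        ]] [1090.28891764 -347.31797301  746.56285507] [-2.13501579 -1.17481831  0.47810631]
top [[483.1917484    0.         326.03879659]
 [  0.         483.1917484  239.14759244]
 [  0.           0.           1.        ]] [420.2658527  -26.36357286 847.90602858] [-2.11769697  2.16195172 -0.22302725]
18.700000000000003
```

View pics/scene0.png

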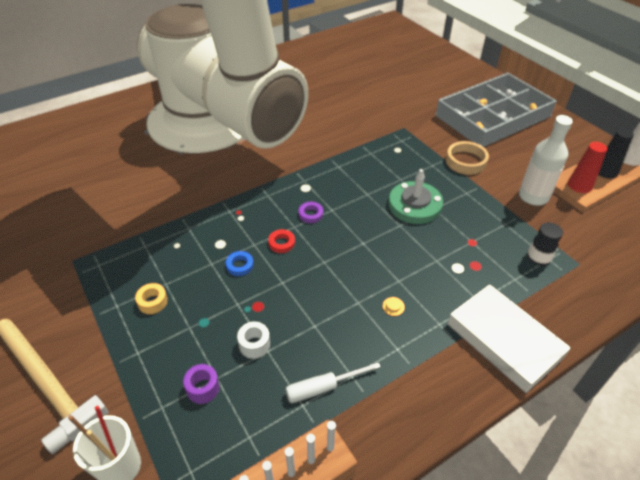

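View pics/top0.png

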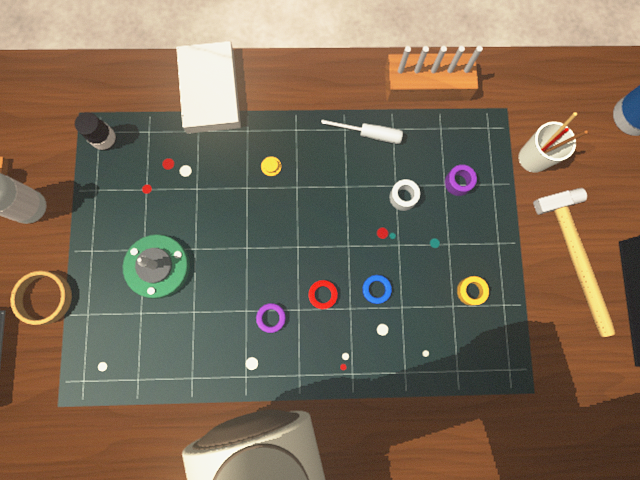

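Top view candidates:
- Thick shape: silver/white (405,195), the one I want, and purple (461,180).
- Thin shape: red (323,295), the one I want, plus blue (377,290) and purple (270,318).
- Brass ring: (473,291), to be left alone.
- Arbor: (153,265).

The flat red and white spots are just marks on the mat. Next I'll measure positions and crop in close.

```bash
cat >h.py <<'E'
import numpy as np,cv2,pickle
from scipy.spatial.transform import Rotation as R
def world(s):
    K=s["camera_matrix"];Z=s["range_z"].astype(float);v,u=np.mgrid[:480,:640]
    P=np.stack([(u-K[0,2])/K[0,0]*Z,(v-K[1,2])/K[1,1]*Z,Z],-1)
    W=P@R.from_rotvec(s["attitude"]).as_matrix().T+s["eye"]; W[Z==0]=np.nan; return W
def project(s,p):
    K=s["camera_matrix"];q=R.from_rotvec(s["attitude"]).as_matrix().T@(np.array(p)-s["eye"]);return (K@q/q[2])[:2]
def ray(s,uv,z):
    K=s["camera_matrix"];d=R.from_rotvec(s["attitude"]).as_matrix()@np.linalg.inv(K)@[uv[0],uv[1],1];return s["eye"]+d*(z-s["eye"][2])/d[2]
def circ(p):
    A=np.c_[2*p,np.ones(len(p))];a=np.linalg.lstsq(A,(p**2).sum(1),rcond=None)[0];return a[:2],np.sqrt(a[2]+a[:2]@a[:2])
def ring(s,uv,h,r=26):
    """ring near pixel uv with top at h: bore (hole) and outer contour of colour mask cast on plane h"""
    W=world(s);u,v=map(int,uv);w=r;c=s["img"][v-w:v+w,u-w:u+w].astype(int);z=W[v-w:v+w,u-w:u+w]
    m=(z[...,2]>h-4)
    p=z[m];b=p[:,:2]
    lo=(b.min(0)+b.max(0))/2
    cs,_=cv2.findContours(m.astype(np.uint8),cv2.RETR_CCOMP,cv2.CHAIN_APPROX_NONE)
    cs=sorted(cs,key=len)[-2:]
    out=[]
    for k in cs:
        q=np.array([ray(s,(a[0][0]+u-w,a[0][1]+v-w),h)[:2] for a in k]);out.append(tuple(np.round(np.r_[circ(q)],1)) if 0 else (np.round(circ(q)[0],1),round(circ(q)[1],1)))
    return dict(z=np.round(np.nanmedian(p[:,2]),1),mid=lo.round(1),fits=out,n=len(p))
E
python3 - <<'E'
from h import *
for n,d in(("top",dict(silver=(405,195,32),red=(323,295,14),brass=(473,291,23),purpleK=(461,180,32),blue=(377,290,14),purp=(270,318,14))),("scene",dict(silver=(254,340,32),red=(281,241,14)))):
    s=pickle.load(open(n+".pkl","rb"));
    for k,(u,v,h) in d.items(): print(n,k,ring(s,(u,v),h))
    W=world(s)
    print("bench z",np.nanmedian(W[300:330,430:450,2] if n=="top" else W[310:320,330:350,2]))
    c=(153,265) if n=="top" else (416,196)
    Q=W[c[1]-40:c[1]+40,c[0]-40:c[0]+40].reshape(-1,3);
    for lo,hi in((15,23),(26,33),(45,75),(75,100)):
        q=Q[(Q[:,2]>lo)&(Q[:,2]<hi)]
        if len(q): print(n,lo,hi,len(q),q.mean(0).round(1),((q.min(0)+q.max(0))/2).round(1),np.ptp(q,0).round(1),q[:,2].max().round(1))
s=pickle.load(open("top.pkl","rb"))["img"][:,:,::-1]
a=cv2.resize(s[150:330,240:500],None,fx=2,fy=2,interpolation=3);b=cv2.resize(s[220:310,110:200],(360,360),interpolation=3)
o=np.zeros((360,520+280,3),np.uint8);o[:,:520]=a;o[:280,520:]=cv2.resize(b,(280,280));cv2.imwrite("pics/crop1.png",o)
E
```

```text
top silver {'z': np.float64(31.7), 'mid': array([ 647.9, -193.6]), 'fits': [(array([ 647.4, -193.2]), np.float64(15.4)), (array([ 647.8, -193.4]), np.float64(24.1))], 'n': 400}
top red {'z': np.float64(13.8), 'mid': array([474.3, -44.3]), 'fits': [(array([474.9, -44.3]), np.float64(15.5)), (array([474.8, -44.3]), np.float64(23.9))], 'n': 417}
top brass {'z': np.float64(22.7), 'mid': array([ 475.1, -304. ]), 'fits': [(array([ 475.7, -304.4]), np.float64(15.4)), (array([ 475.6, -304. ]), np.float64(24.1))], 'n': 428}
top purpleK {'z': np.float64(31.9), 'mid': array([ 674. , -295.8]), 'fits': [(array([ 673.4, -295.4]), np.float64(15.2)), (array([ 673.7, -295.6]), np.float64(24.3))], 'n': 401}
top blue {'z': np.float64(13.8), 'mid': array([ 482.6, -138. ]), 'fits': [(array([ 482.2, -137.8]), np.float64(15.5)), (array([ 482. , -137.8]), np.float64(24.1))], 'n': 420}
top purp {'z': np.float64(13.9), 'mid': array([437.3,  45.1]), 'fits': [(array([437.2,  45.2]), np.float64(15.6)), (array([437.2,  45.3]), np.float64(23.9))], 'n': 433}
bench z 0.6259229855946842
top 15 23 2124 [527.7 239.6  2
[... 269 characters left out ...]
8] 96.0
scene silver {'z': np.float64(32.7), 'mid': array([ 647.8, -192.7]), 'fits': [(array([ 648.7, -192.8]), np.float64(14.7)), (array([ 648.3, -192.7]), np.float64(24.7))], 'n': 477}
scene red {'z': np.float64(14.6), 'mid': array([468. , -18.5]), 'fits': [(array([475.7, -43.8]), np.float64(14.4)), (array([475.5, -43.2]), np.float64(24.8))], 'n': 326}
bench z 1.5486019164289928
scene 15 23 993 [536.6 239.8  20.2] [520.4 291.4  19. ] [130.8 209.4   8. ] 23.0
scene 26 33 403 [532.9 240.1  30.3] [521.2 296.9  29.5] [ 77.5 185.1   6.9] 33.0
scene 45 75 93 [533.4 239.5  59.5] [531.7 241.4  60. ] [15.5 14.7 29.7] 74.8
scene 75 100 71 [531.8 240.8  84.2] [529.  240.6  85.3] [17.2 14.7 20.2] 95.4
```

View pics/crop1.png

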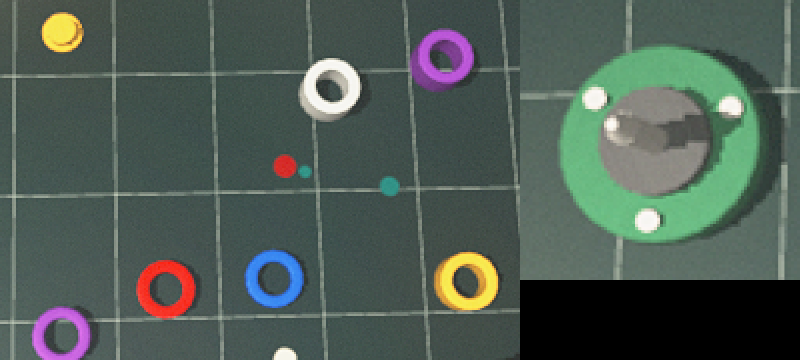

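The crop confirms silver at crop pixel (330,88) and red at (165,288). The fits agree with the given sizes (outer radius about 24.5, bore about 15, tops at 32 and 14). Positions used:
- silver: (648,-193)
- red: (475,-44)
- arbor: (529.7,242)

Now move above the silver ring.

```bash
cat >to.py <<'E'
import sys,numpy as np
from plant import *; from h import R
o=get_obs();M=R.from_rotvec(o["tcp_rot"]).as_matrix();t=np.array(sys.argv[1:4],float)
print("t",round(o["time_s"],2),"pos",o["position"].round(1),"z axis",M[:,2].round(3),"x",M[:,0].round(3),"gap",round(o["finger_gap"],1),"F",o["force"].round(1),"tool shift",(M.T@(t-o["position"])).round(1))
E
for i in 1; do python3 -m creep '[[0,0,0,36,-11,0,-1],[0,0,0,36,-11,0,-1],[0,0,0,36,-11,0,-1],[0,0,0,36,-11,0,-1],[0,0,0,36,-11,0,-1]]'; done
python3 -m creep '[[0,0,0,36,-11,0,-1],[0,0,0,36,-11,0,-1],[0,0,0,36,-11,0,-1],[0,0,0,36,-11,0,-1],[0,0,0,36,-11,0,-1]]'
python3 to.py 648 -193 120
```

```text
time_s: 0.72
position: [353.2, -421.7, 199.1]
tcp_rot: [-3.09, -0.565, 0.0]
force: [1.7, -0.9, -0.1]
finger_gap: 85.7
finger_force: 0.0
time_s: 1.35
position: [502.1, -306.5, 199.1]
tcp_rot: [-3.09, -0.565, 0.001]
force: [0.6, -0.9, 0.4]
finger_gap: 85.2
finger_force: 0.0
t 1.35 pos [ 502.1 -306.5  199.1] z axis [-0.  0. -1.] x [ 0.935  0.354 -0.   ] gap 85.2 F [ 0.6 -0.9  0.4] tool shift [176.7 -54.5  79.1]
```

```bash
python3 -m creep '[[0,0,0,42,-13,10,-1],[0,0,0,45,-14,20,-1],[0,0,0,45,-14,20,-1],[0,0,0,45,-14,20,-1],[0,0,0,0,0,9,-1]]'
python3 to.py 648 -193 4
```

```text
time_s: 1.98
position: [648.5, -190.8, 118.0]
tcp_rot: [-3.088, -0.569, 0.003]
force: [0.1, -0.4, 0.2]
finger_gap: 85.1
finger_force: 0.0
t 1.98 pos [ 648.5 -190.8  118. ] z axis [-0.002  0.002 -1.   ] x [ 0.934  0.357 -0.002] gap 85.1 F [ 0.1 -0.4  0.2] tool shift [ -1.    2.1 114. ]
```

```bash
python3 -m creep '[[0,0,0,0,0,20,-1],[0,0,0,0,0,25,-1],[0,0,0,0,0,20,-1],[0,0,0,0,0,0,-1],[0,0,0,0,0,0,-1]]'
python3 to.py 648 -193 4
```

```text
time_s: 2.6
position: [647.5, -193.8, 56.3]
tcp_rot: [3.09, 0.565, 0.001]
force: [-0.4, 0.4, 1.0]
finger_gap: 85.0
finger_force: 0.0
t 2.6 pos [ 647.5 -193.8   56.3] z axis [ 0.001 -0.    -1.   ] x [0.935 0.354 0.001] gap 85.0 F [-0.4  0.4  1. ] tool shift [ 0.7 -0.6 52.3]
```

```bash
python3 -m creep '[[0,0,0,0.5,-0.5,22,-1],[0,0,0,0,0,22,-1],[0,0,0,0,0,8,-1],[0,0,0,0,0,0,-1],[0,0,0,0,0,0,1]]'
python3 to.py 648 -193 4
python3 -m creep '[[0,0,0,0,0,0,1],[0,0,0,0,0,0,1],[0,0,0,0,0,0,1],[0,0,0,0,0,0,1],[0,0,0,0,0,0,1]]'
python3 to.py 648 -193 4
```

```text
time_s: 3.22
position: [648.2, -193.0, 4.7]
tcp_rot: [3.09, 0.565, 0.002]
force: [0.3, -0.2, 0.3]
finger_gap: 69.8
finger_force: 0.0
t 3.23 pos [ 648.2 -193.     4.7] z axis [ 0.001 -0.001 -1.   ] x [0.935 0.354 0.001] gap 69.8 F [ 0.3 -0.2  0.3] tool shift [-0.2 -0.1  0.7]
time_s: 3.85
position: [647.6, -192.7, 3.4]
tcp_rot: [-3.09, -0.565, 0.0]
force: [0.3, 1.2, 0.4]
finger_gap: 0.3
finger_force: 0.0
t 3.85 pos [ 647.6 -192.7    3.4] z axis [-0.  0. -1.] x [ 0.935  0.354 -0.   ] gap 0.3 F [0.3 1.2 0.4] tool shift [ 0.2  0.4 -0.6]
```

```bash
python3 - <<'E'
from plant import *; from h import *
a=snapshot("scene");b=snapshot("top");pickle.dump(a,open("scene.pkl","wb"));pickle.dump(b,open("top.pkl","wb"))
o=np.hstack([cv2.resize(a["img"][240:420,150:350],(400,360)),cv2.resize(b["img"][110:290,320:520],(400,360))]);cv2.imwrite("pics/g1.png",o[:,:,::-1])
E
```

```text
(no output)
```

View pics/g1.png

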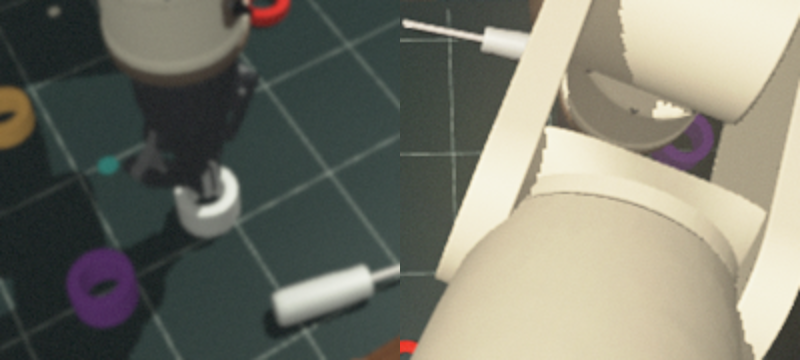

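```bash
python3 - <<'E'
from h import *
s=pickle.load(open("scene.pkl","rb"));
h=s["img"].astype(int)
u0,v0=254,340
W=world(s);w=W[310:375,225:290];c=h[310:375,225:290]
m=(c.min(-1)>150)&(np.ptp(c,-1)<60)
p=w[m];print(m.sum(),np.nanmin(p,0),np.nanmax(p,0),np.nanmedian(p,0))
t=p[p[:,2]>28];print(len(t),t.min(0),t.max(0))
print("proj tcp",project(s,(648,-193,3)),project(s,(648,-193,32)))
cv2.imwrite("pics/g2.png",cv2.resize(s["img"][280:390,190:320,::-1],(780,594)[0:2] if 0 else (702,594),interpolation=3))
E
```

```text
213 [ 616.55792436 -220.97656633   -0.87398847] [ 671.92589828 -160.04850974   88.02606321] [ 661.70217707 -181.35122625   32.62406851]
195 [ 634.75320707 -220.97656633   28.74573002] [ 671.92589828 -167.92283901   88.02606321]
proj tcp [254.38246447 345.24959098] [252.71741108 335.54890569]
```

View pics/g2.png

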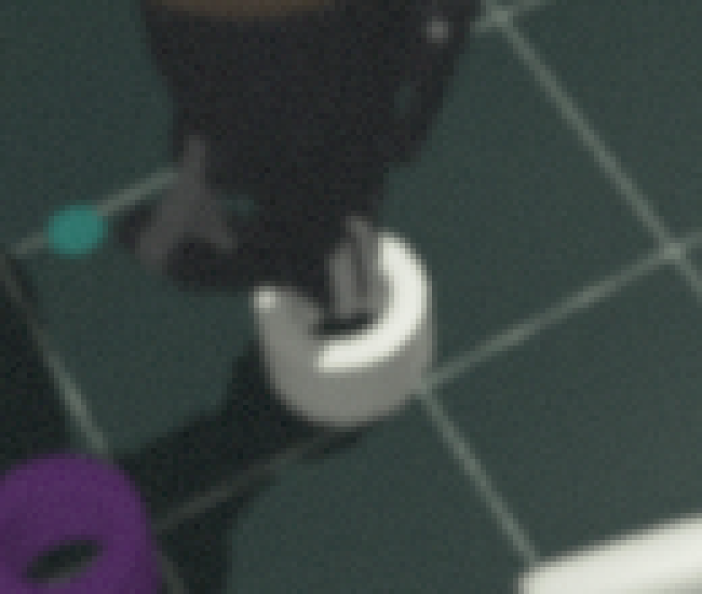

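```bash
python3 - <<'E'
from h import *
np.set_printoptions(suppress=True)
s=pickle.load(open("scene.pkl","rb"));W=world(s)
for v in range(316,352,3):
    print(v,[tuple(int(x) if x==x else None for x in W[v,u])+(int(s["img"][v,u].mean()),) for u in (242,248,253,257,262,266)])
E
python3 to.py 648 -193 60
```

```text
316 [(664, -209, 119, 38), (666, -201, 116, 34), (665, -193, 108, 36), (656, -184, 89, 40), (602, -154, 1, 57), (606, -148, 1, 60)]
319 [(649, -205, 89, 39), (666, -202, 108, 39), (658, -191, 90, 38), (657, -185, 84, 46), (607, -157, 0, 59), (613, -152, 3, 62)]
322 [(655, -208, 92, 32), (664, -202, 98, 39), (659, -193, 84, 45), (656, -185, 74, 93), (614, -160, 2, 73), (616, -154, 0, 58)]
325 [(661, -211, 93, 39), (660, -201, 84, 40), (661, -194, 80, 67), (655, -186, 66, 92), (638, -171, 32, 209), (624, -158, 5, 81)]
328 [(668, -214, 96, 40), (657, -201, 72, 33), (659, -194, 70, 99), (655, -186, 58, 89), (643, -173, 32, 223), (647, -168, 33, 188)]
331 [(667, -215, 88, 42), (658, -202, 66, 39), (658, -195, 60, 104), (656, -187, 52, 79), (648, -176, 32, 193), (654, -171, 35, 227)]
334 [(667, -215, 81, 102), (656, -202, 55, 37), (658, -195, 52, 100), (657, -188, 45, 81), (650, -177, 26, 173), (656, -173, 32, 230)]
337 [(642, -209, 34, 120), (633, -196, 10, 88), (656, -196, 42, 95), (636, -181, 2, 82), (658, -181, 31, 204), (662, -176, 33, 231)]
340 [(645, -211, 31, 123), (631, -196, 0, 73), (637, -189, 1, 39), (641, -184, 3, 86), (664, -185, 34, 228), (666, -179, 32, 209)]
343 [(652, -213, 33, 125), (657, -205, 33, 115), (642, -192, 2, 181), (663, -193, 31, 220), (667, -186, 30, 224), (668, -180, 26, 132)]
346 [(655, -215, 31, 118), (661, -208, 33, 148), (665, -201, 32, 223), (670, -196, 35, 215), (672, -189, 32, 138), (669, -181, 20, 122)]
349 [(653, -216, 19, 113), (664, -210, 29, 128), (669, -203, 31, 138), (672, -198, 30, 124), (670, -189, 20, 119), (670, -182, 13, 121)]
t 3.95 pos [ 647.6 -192.7    3.4] z axis [-0.  0. -1.] x [0.935 0.354 0.   ] gap 0.0 F [-0.4  0.  -0.3] tool shift [  0.3   0.4 -56.6]
```

The fingers haven't gone into the ring. Depth puts the shut fingertips at z≈35–42, while the reported TCP is 3.4, so the true tips sit about 35 mm above the reported TCP. I'll measure that offset more finely before moving.

```bash
python3 - <<'E'
from plant import *
from h import *
zs=[]
for k in range(3):
    s=snapshot("scene");W=world(s)
    for u in range(249,261):
        c=[(v,W[v,u]) for v in range(322,346)]
        f=[(v,w) for v,w in c if w[2]>36 and abs(w[0]-656)<7 and abs(w[1]+194)<14]
        if f: zs.append((u,f[-1][0],*f[-1][1].round(0).astype(int)))
for z in zs: print(*z)
E
python3 -m creep '[[0,0,0,0,0,-30,-1],[0,0,0,0,0,0,-1],[0,0,0,0,0,0,-1],[0,0,0,0,0,0,-1],[0,0,0,0,0,0,-1]]'
```

```text
249 337 659 -203 50
250 338 657 -201 43
251 337 656 -199 43
252 337 655 -197 40
253 338 656 -196 38
254 338 658 -195 41
255 337 658 -193 42
256 336 657 -191 41
257 335 656 -189 40
258 334 656 -187 42
259 333 655 -185 42
249 337 657 -203 48
250 338 657 -201 44
251 337 657 -199 44
252 337 655 -197 40
253 338 657 -196 40
254 338 660 -196 43
255 337 658 -193 41
256 336 658 -191 42
257 335 656 -189 41
258 334 657 -187 43
259 333 654 -184 40
249 337 658 -203 49
250 338 657 -201 44
251 337 656 -199 43
252 337 655 -197 40
253 338 656 -196 39
254 338 659 -195 42
255 337 658 -193 42
256 336 658 -191 43
257 335 657 -189 41
258 334 656 -187 42
259 333 656 -185 43
time_s: 4.72
position: [647.4, -192.6, 32.8]
tcp_rot: [-3.09, -0.565, 0.001]
force: [-0.2, -0.6, 1.1]
finger_gap: 85.4
finger_force: 0.0
```

```bash
python3 -m creep '[[0,0,0,0.5,0.5,15,-1],[0,0,0,0,0,15,-1],[0,0,0,0,0,15,-1],[0,0,0,0,0,15,-1],[0,0,0,0,0,0,-1]]'
python3 to.py 648 -193 -31
python3 - <<'E'
from plant import *
from h import *
s=snapshot("scene");pickle.dump(s,open("scene.pkl","wb"))
cv2.imwrite("pics/g3.png",cv2.resize(s["img"][270:390,180:340,::-1],(800,600),interpolation=3))
E
```

```text
time_s: 5.35
position: [647.5, -192.7, -28.3]
tcp_rot: [-3.089, -0.565, 0.003]
force: [0.2, 0.9, -0.5]
finger_gap: 85.3
finger_force: 0.0
t 5.35 pos [ 647.5 -192.7  -28.3] z axis [-0.002  0.001 -1.   ] x [ 0.935  0.354 -0.002] gap 85.3 F [ 0.2  0.9 -0.5] tool shift [0.4 0.5 2.7]
```

View pics/g3.png

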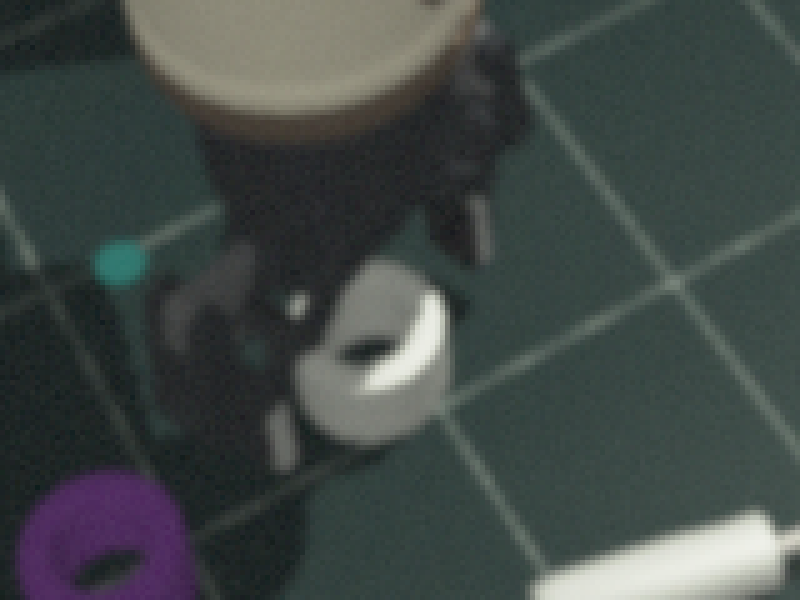

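The pads, at crop pixels (283,435) and (480,230), now flank the silver ring at (372,350), so I'll close.

```bash
python3 -m creep '[[0,0,0,0,0,1,1],[0,0,0,0,0,0,1],[0,0,0,0,0,0,1],[0,0,0,0,0,0,1],[0,0,0,0,0,0,1]]'
python3 to.py 648 -193 100
python3 -m creep '[[0,0,0,0,0,-10,1],[0,0,0,0,0,-30,1],[0,0,0,0,0,-30,1],[0,0,0,0,0,-30,1],[0,0,0,0,0,-30,1]]'
python3 to.py 530 242 100
```

```text
time_s: 6.02
position: [648.7, -193.2, -26.6]
tcp_rot: [3.09, 0.565, 0.002]
force: [-0.7, 0.3, 5.6]
finger_gap: 48.5
finger_force: 62.3
t 6.03 pos [ 648.7 -193.2  -26.6] z axis [ 0.001 -0.001 -1.   ] x [0.935 0.354 0.001] gap 48.5 F [-0.7  0.3  5.6] tool shift [  -0.5   -0.3 -126.6]
time_s: 6.65
position: [648.2, -193.0, 104.2]
tcp_rot: [3.09, 0.565, 0.001]
force: [-0.0, 0.1, -1.0]
finger_gap: 48.4
finger_force: 62.1
t 6.65 pos [ 648.2 -193.   104.2] z axis [ 0.001 -0.    -1.   ] x [0.935 0.354 0.   ] gap 48.4 F [-0.   0.1 -1. ] tool shift [  43.4 -448.6    4.1]
```

```bash
python3 -m creep '[[0,0,0,2,-20,-5,1],[0,0,0,4,-40,0,1],[0,0,0,5,-45,0,1],[0,0,0,5,-50,0,1],[0,0,0,5,-50,0,1]]'
python3 -m creep '[[0,0,0,5,-50,0,1],[0,0,0,5,-50,0,1],[0,0,0,4,-50,0,1],[0,0,0,4,-45,0,1],[0,0,0,3,-30,0,1]]'
python3 to.py 530 242 100
```

```text
time_s: 7.28
position: [593.9, 8.5, 106.8]
tcp_rot: [-3.09, -0.565, 0.001]
force: [1.2, -0.8, -1.2]
finger_gap: 48.4
finger_force: 62.1
time_s: 7.9
position: [533.4, 226.4, 106.9]
tcp_rot: [-3.09, -0.568, 0.002]
force: [1.0, 0.4, -1.6]
finger_gap: 48.4
finger_force: 62.1
t 7.9 pos [533.4 226.4 106.9] z axis [-0.001  0.    -1.   ] x [ 0.935  0.355 -0.001] gap 48.4 F [ 1.   0.4 -1.6] tool shift [  2.4 -15.8   6.9]
```

```bash
python3 -m creep '[[0,0,0,1.5,-10,0,1],[0,0,0,0,-8,0,1],[0,0,0,0,0,0,1],[0,0,0,0,0,0,1],[0,0,0,0,0,0,1]]'
python3 to.py 530 242 100
python3 - <<'E'
from plant import *
from h import *
s=snapshot("scene");t=snapshot("top");pickle.dump(s,open("scene.pkl","wb"));pickle.dump(t,open("top.pkl","wb"))
u,v=project(s,(530,242,110)).astype(int);print(u,v,project(t,(530,242,110)))
W=world(s);c=s["img"].astype(int);m=np.zeros((480,640),bool);m[v-60:v+60,u-60:u+60]=1
m&=(W[...,2]>115)&(W[...,2]<175)&(c.min(-1)>95)&(np.ptp(c,-1)<40)
p=W[m];print(m.sum(),np.percentile(p,[2,50,98],axis=0).round(1))
cv2.imwrite("pics/g4.png",cv2.resize(np.hstack([s["img"][v-60:v+60,u-50:u+50],t["img"][205:325,103:203]])[:,:,::-1],(800,480),interpolation=3))
E
```

```text
time_s: 8.52
position: [530.6, 240.8, 107.4]
tcp_rot: [-3.091, -0.564, 0.0]
force: [0.4, -0.4, -1.0]
finger_gap: 48.4
finger_force: 62.1
t 8.53 pos [530.6 240.8 107.4] z axis [-0.  0. -1.] x [ 0.936  0.353 -0.   ] gap 48.4 F [ 0.4 -0.4 -1. ] tool shift [-0.1 -1.3  7.4]
421 164 [135.96445029 258.12806235]
421 [[519.  213.1 136.1]
 [549.2 238.2 158.4]
 [555.4 265.8 169.2]]
```

View pics/g4.png

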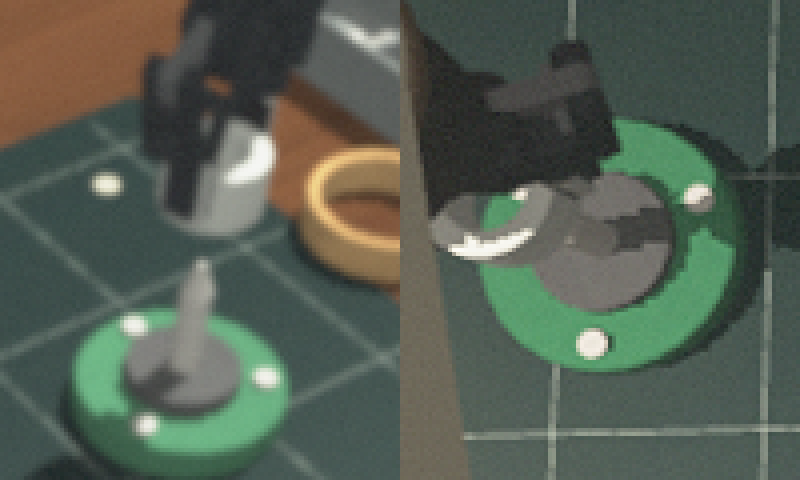

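The left view shows the ring held level (220,190) with its underside at z≈134, and depth extents centre it at about (530.4,240). The pin tip is directly below at (200,270). Lowering.

```bash
python3 -m creep '[[0,0,0,0,-1.3,15,1],[0,0,0,0,0,15,1],[0,0,0,0,0,15,1],[0,0,0,0,0,10,1],[0,0,0,0,0,0,1]]'
python3 to.py 530 242 10
python3 -m creep '[[0,0,0,0,0,12,1],[0,0,0,0,0,12,1],[0,0,0,0,0,10,1],[0,0,0,0,0,5,1],[0,0,0,0,0,0,1]]'
python3 to.py 530 242 4
```

```text
time_s: 9.25
position: [529.5, 242.5, 51.5]
tcp_rot: [3.09, 0.565, -0.002]
force: [0.6, 0.2, -0.8]
finger_gap: 48.9
finger_force: 62.1
t 9.25 pos [529.5 242.5  51.5] z axis [-0.001 -0.    -1.   ] x [ 0.935  0.354 -0.001] gap 48.9 F [ 0.6  0.2 -0.8] tool shift [ 0.3  0.7 41.5]
time_s: 9.88
position: [529.8, 242.6, 13.1]
tcp_rot: [-3.09, -0.565, 0.001]
force: [-0.1, 0.5, -0.3]
finger_gap: 48.5
finger_force: 62.1
t 9.88 pos [529.8 242.6  13.1] z axis [-0.001 -0.    -1.   ] x [ 0.935  0.354 -0.   ] gap 48.5 F [-0.1  0.5 -0.3] tool shift [-0.   0.6  9.1]
```

```bash
python3 -m creep '[[0,0,0,0,0,5,1],[0,0,0,0,0,3,1],[0,0,0,0,0,1,1],[0,0,0,0,0,0,1],[0,0,0,0,0,0,1]]'
python3 to.py 530 242 4
```

```text
time_s: 10.5
position: [530.0, 242.6, 4.6]
tcp_rot: [-3.09, -0.565, -0.0]
force: [0.9, 0.7, -1.2]
finger_gap: 48.4
finger_force: 62.1
t 10.5 pos [530.  242.6   4.6] z axis [ 0.  0. -1.] x [0.935 0.354 0.   ] gap 48.4 F [ 0.9  0.7 -1.2] tool shift [-0.2  0.6  0.6]
```

```bash
python3 -m creep '[[0,0,0,0,0,0.7,1],[0,0,0,0,0,0.7,1],[0,0,0,0,0,0,1],[0,0,0,0,0,0,1],[0,0,0,0,0,0,1]]'
python3 to.py 530 242 4
```

```text
time_s: 11.12
position: [530.0, 242.6, 3.5]
tcp_rot: [-3.09, -0.565, -0.001]
force: [-2.0, -0.9, 5.4]
finger_gap: 48.9
finger_force: 62.8
t 11.12 pos [530.  242.6   3.5] z axis [ 0.  0. -1.] x [0.935 0.354 0.   ] gap 48.9 F [-2.  -0.9  5.4] tool shift [-0.2  0.6 -0.5]
```

Contact on the flange (5 N at the expected height). Release and rise.

```bash
python3 -m creep '[[0,0,0,0,0,0,-1],[0,0,0,0,0,0,-1],[0,0,0,0,0,0,-1],[0,0,0,0,0,0,-1],[0,0,0,0,0,-10,-1]]'
python3 -m creep '[[0,0,0,0,0,-20,-1],[0,0,0,0,0,-30,-1],[0,0,0,0,0,-30,-1],[0,0,0,0,0,-20,-1],[0,0,0,0,0,0,-1]]'
python3 to.py 475 -44 100
```

```text
time_s: 11.75
position: [529.5, 242.5, 12.8]
tcp_rot: [3.09, 0.565, -0.002]
force: [0.4, 0.7, 0.5]
finger_gap: 85.5
finger_force: 0.0
time_s: 12.38
position: [530.7, 242.9, 115.1]
tcp_rot: [-3.09, -0.565, -0.005]
force: [-0.5, 0.5, -0.4]
finger_gap: 85.6
finger_force: 0.0
t 12.38 pos [530.7 242.9 115.1] z axis [ 0.003  0.001 -1.   ] x [0.935 0.354 0.003] gap 85.6 F [-0.5  0.5 -0.4] tool shift [-153.7  248.6   14.6]
```

```bash
python3 -m creep '[[0,0,0,-15,24,0,-1],[0,0,0,-23,37,0,-1],[0,0,0,-30,49,0,-1],[0,0,0,-30,49,5,-1],[0,0,0,-30,49,5,-1]]'
python3 -m creep '[[0,0,0,-18,29,5,-1],[0,0,0,-8,12,10,-1],[0,0,0,0,0,15,-1],[0,0,0,0,0,10,-1],[0,0,0,0,0,0,-1]]'
python3 to.py 475 -44 30
python3 - <<'E'
from plant import *
from h import *
s=snapshot("top");pickle.dump(s,open("top.pkl","wb"))
W=world(s);Q=W[225:305,113:193].reshape(-1,3)
q=Q[(Q[:,2]>58)&(Q[:,2]<66)];print("silver top on arbor",len(q),np.median(q,0).round(1),((q.min(0)+q.max(0))/2).round(1),np.ptp(q,0).round(1))
E
```

```text
time_s: 13.0
position: [482.9, 1.2, 102.3]
tcp_rot: [-3.09, -0.566, 0.001]
force: [1.1, -0.2, 0.0]
finger_gap: 85.7
finger_force: 0.0
time_s: 13.62
position: [473.6, -43.7, 61.9]
tcp_rot: [-3.089, -0.567, 0.003]
force: [0.1, 0.8, 0.2]
finger_gap: 85.3
finger_force: 0.0
t 13.62 pos [473.6 -43.7  61.9] z axis [-0.002  0.001 -1.   ] x [ 0.935  0.355 -0.001] gap 85.3 F [0.1 0.8 0.2] tool shift [ 1.2  0.8 31.9]
silver top on arbor 494 [528.7 239.   61.9] [529.8 239.9  62. ] [48.  49.   7.9]
```

Silver is seated flat, with its top at 61.9 against an expected 62. Now the red ring.

```bash
python3 -m creep '[[0,0,0,1.2,0.8,20,-1],[0,0,0,0,0,25,-1],[0,0,0,0,0,25,-1],[0,0,0,0,0,20,-1],[0,0,0,0,0,0,-1]]'
python3 -m creep '[[0,0,0,0,0,5,-1],[0,0,0,0,0,2,-1],[0,0,0,0,0,0,-1],[0,0,0,0,0,0,-1],[0,0,0,0,0,0,-1]]'
python3 to.py 475 -44 -35
python3 - <<'E'
from plant import *
from h import *
s=snapshot("scene");pickle.dump(s,open("scene.pkl","wb"))
cv2.imwrite("pics/g5.png",cv2.resize(s["img"][180:280,220:350,::-1],(780,600),interpolation=3))
E
```

```text
time_s: 14.3
position: [474.9, -44.5, -27.6]
tcp_rot: [-3.089, -0.566, 0.003]
force: [-0.1, 0.3, 0.2]
finger_gap: 85.2
finger_force: 0.0
time_s: 14.92
position: [475.5, -45.1, -33.8]
tcp_rot: [3.09, 0.565, 0.0]
force: [-0.2, -0.4, -0.3]
finger_gap: 85.8
finger_force: 0.0
t 14.93 pos [475.5 -45.1 -33.8] z axis [ 0.  0. -1.] x [0.935 0.354 0.   ] gap 85.8 F [-0.2 -0.4 -0.3] tool shift [-0.1 -1.2  1.2]
```

View pics/g5.png

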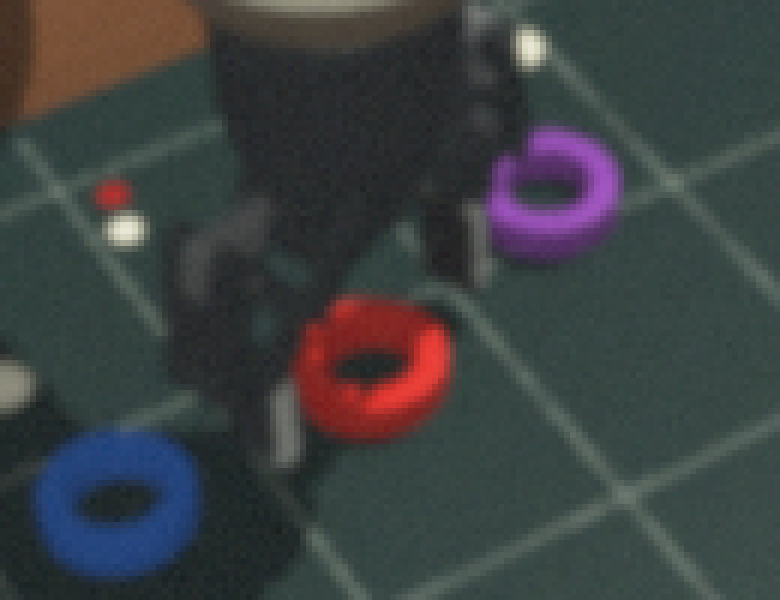

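The pads at (285,465) and (475,285) flank the red ring at (375,370), clear of blue and purple. I'll estimate the tip height from the pad's bottom edge.

```bash
python3 - <<'E'
from h import *
s=pickle.load(open("scene.pkl","rb"))
y=np.array([.354,-.935]);x=np.array([.935,.354]);c=np.array([475.5,-45.1])
for sg,pt in((1,(268.3,257.5)),(-1,(299.5,227.5))):
  for f in (8,11):
    print(pt,f,[(z,project(s,(*(c+sg*42.7*y+f*x),z)).round(1)) for z in(0,6,12,18)])
W=world(s)
for u in(267,268,269,298,299,300): print(u,[tuple(int(a) if a==a else None for a in W[v,u]) for v in (range(248,262,2) if u<280 else range(215,232,2))])
E
```

```text
(268.3, 257.5) 8 [(0, array([269.8, 260.3])), (6, array([269.6, 258.2])), (12, array([269.4, 256.1])), (18, array([269.1, 254. ]))]
(268.3, 257.5) 11 [(0, array([271., 261.])), (6, array([270.8, 258.9])), (12, array([270.6, 256.8])), (18, array([270.4, 254.7]))]
(299.5, 227.5) 8 [(0, array([297.9, 234. ])), (6, array([297.8, 231.9])), (12, array([297.7, 229.8])), (18, array([297.6, 227.6]))]
(299.5, 227.5) 11 [(0, array([299.1, 234.6])), (6, array([299. , 232.5])), (12, array([298.9, 230.4])), (18, array([298.8, 228.3]))]
267 [(501, -86, 40), (501, -86, 34), (499, -86, 27), (499, -87, 22), (499, -87, 17), (491, -84, 2), (493, -86, 0)]
268 [(501, -84, 39), (501, -85, 34), (499, -84, 26), (501, -86, 23), (500, -86, 17), (491, -82, 0), (497, -85, 1)]
269 [(499, -81, 36), (500, -82, 32), (501, -83, 27), (500, -83, 20), (503, -85, 19), (493, -81, 1), (498, -83, 2)]
298 [(465, 0, 48), (470, -1, 49), (468, -1, 41), (469, -1, 37), (468, -1, 31), (469, -2, 26), (470, -2, 22), (467, -1, 13), (462, 1, 1)]
299 [(468, 1, 50), (469, 0, 46), (470, 0, 42), (467, 1, 33), (469, 0, 30), (471, -1, 28), (468, 0, 19), (458, 5, 1), (464, 2, 2)]
300 [(465, 5, 46), (466, 4, 42), (466, 4, 37), (467, 3, 32), (468, 2, 28), (468, 2, 22), (469, 2, 18), (461, 6, 3), (464, 4, 1)]
```

```bash
python3 -m creep '[[0,0,0,0,-1,3,-1],[0,0,0,0,0,0,1],[0,0,0,0,0,0,1],[0,0,0,0,0,0,1],[0,0,0,0,0,0,1]]'
python3 -m creep '[[0,0,0,0,0,0,1],[0,0,0,0,0,0,1],[0,0,0,0,0,0,1],[0,0,0,0,0,0,1],[0,0,0,0,0,0,1]]'
python3 to.py 475 -44 100
```

```text
time_s: 15.6
position: [477.6, -44.7, -34.5]
tcp_rot: [3.088, 0.565, 0.008]
force: [-1.3, 1.0, 33.5]
finger_gap: 47.6
finger_force: 77.4
time_s: 16.23
position: [477.6, -44.7, -34.5]
tcp_rot: [3.088, 0.565, 0.008]
force: [-1.4, 1.1, 34.7]
finger_gap: 47.1
finger_force: 77.3
t 16.23 pos [477.6 -44.7 -34.5] z axis [ 0.005 -0.001 -1.   ] x [0.935 0.354 0.005] gap 47.1 F [-1.4  1.1 34.7] tool shift [  -1.6   -1.2 -134.5]
```

Fingertips are pressing the bench (34 N), with the ring gripped. Lift gently.

```bash
python3 -m creep '[[0,0,0,0,0,-2.5,1],[0,0,0,0,0,-4,1],[0,0,0,0,0,-10,1],[0,0,0,0,0,-20,1],[0,0,0,0,0,-30,1]]'
python3 -m creep '[[0,0,0,0,0,-30,1],[0,0,0,0,0,-30,1],[0,0,0,0,0,-10,1],[0,0,0,0,0,0,1],[0,0,0,0,0,0,1]]'
python3 to.py 530 242 100
```

```text
time_s: 16.85
position: [474.5, -44.0, 30.0]
tcp_rot: [-3.09, -0.565, 0.002]
force: [0.3, -0.1, 0.1]
finger_gap: 47.0
finger_force: 61.7
time_s: 17.48
position: [474.5, -44.0, 98.4]
tcp_rot: [-3.09, -0.565, 0.002]
force: [-0.2, -0.2, -1.1]
finger_gap: 47.2
finger_force: 61.7
t 17.48 pos [474.5 -44.   98.4] z axis [-0.002  0.001 -1.   ] x [ 0.935  0.354 -0.001] gap 47.2 F [-0.2 -0.2 -1.1] tool shift [ 153.1 -247.9   -1.5]
```

```bash
python3 -m creep '[[0,0,0,12,-19,0,1],[0,0,0,22,-36,0,1],[0,0,0,26,-42,0,1],[0,0,0,26,-42,0,1],[0,0,0,26,-42,0,1]]'
python3 -m creep '[[0,0,0,22,-36,0,1],[0,0,0,12,-20,0,1],[0,0,0,7,-11,0,1],[0,0,0,0,0,0,1],[0,0,0,0,0,0,1]]'
python3 to.py 530 242 100
python3 - <<'E'
from plant import *
from h import *
s=snapshot("scene");pickle.dump(s,open("scene.pkl","wb"))
W=world(s);hsv=cv2.cvtColor(s["img"],cv2.COLOR_RGB2HSV).astype(int)
m=((hsv[...,0]<10)|(hsv[...,0]>170))&(hsv[...,1]>120)&(W[...,2]>115)&(W[...,2]<165)&(abs(W[...,0]-530)<45)&(abs(W[...,1]-242)<45)
p=W[m];print(m.sum(),np.percentile(p,[2,50,98],axis=0).round(1))
u,v=project(s,(530,242,110)).astype(int)
cv2.imwrite("pics/g6.png",cv2.resize(s["img"][v-60:v+60,u-60:u+60,::-1],(600,600),interpolation=3))
E
```

```text
time_s: 18.1
position: [515.4, 166.3, 98.4]
tcp_rot: [-3.09, -0.565, 0.002]
force: [0.3, -0.7, -0.5]
finger_gap: 47.4
finger_force: 61.7
time_s: 18.73
position: [530.3, 241.0, 99.3]
tcp_rot: [3.09, 0.564, -0.001]
force: [-0.3, -0.0, -0.9]
finger_gap: 47.1
finger_force: 61.7
t 18.73 pos [530.3 241.   99.3] z axis [-0. -0. -1.] x [ 0.935  0.353 -0.   ] gap 47.1 F [-0.3 -0.  -0.9] tool shift [ 0.1 -1.  -0.7]
199 [[516.8 224.9 136.9]
 [543.4 250.9 147. ]
 [554.2 266.2 150.4]]
```

View pics/g6.png

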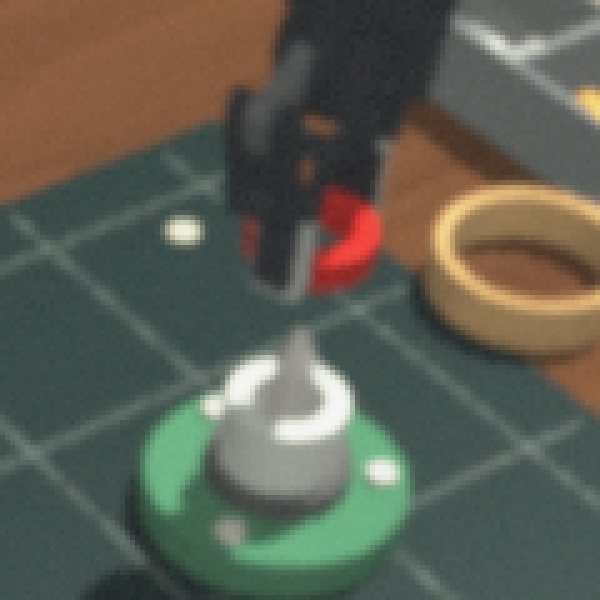

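The red ring (340,245) is held level above the seated silver ring and pin (300,350), with its underside at z≈135. Lowering; contact should come near reported z 26–27.

```bash
python3 -m creep '[[0,0,0,0,-0.5,12,1],[0,0,0,0,0,15,1],[0,0,0,0,0,15,1],[0,0,0,0,0,10,1],[0,0,0,0,0,0,1]]'
python3 -m creep '[[0,0,0,0,0,8,1],[0,0,0,0,0,7,1],[0,0,0,0,0,2,1],[0,0,0,0,0,0,1],[0,0,0,0,0,0,1]]'
python3 to.py 530 242 27
```

```text
time_s: 19.4
position: [529.8, 242.3, 46.5]
tcp_rot: [3.09, 0.565, -0.002]
force: [1.1, -0.3, -0.8]
finger_gap: 47.3
finger_force: 61.7
time_s: 20.02
position: [530.4, 242.5, 30.8]
tcp_rot: [-3.09, -0.565, -0.001]
force: [0.2, 0.0, -0.9]
finger_gap: 47.1
finger_force: 61.7
t 20.02 pos [530.4 242.5  30.8] z axis [ 0.  0. -1.] x [0.935 0.354 0.   ] gap 47.1 F [ 0.2  0.  -0.9] tool shift [-0.5  0.3  3.8]
```

```bash
python3 -m creep '[[0,0,0,0,0,1,1],[0,0,0,0,0,0.7,1],[0,0,0,0,0,0,1],[0,0,0,0,0,0,1],[0,0,0,0,0,0,1]]'
python3 to.py 530 242 27
```

```text
time_s: 20.65
position: [530.2, 242.4, 28.9]
tcp_rot: [-3.09, -0.565, -0.0]
force: [-0.2, 0.6, -0.3]
finger_gap: 47.2
finger_force: 61.7
t 20.65 pos [530.2 242.4  28.9] z axis [ 0.  0. -1.] x [0.935 0.354 0.   ] gap 47.2 F [-0.2  0.6 -0.3] tool shift [-0.4  0.3  1.9]
```

```bash
python3 -m creep '[[0,0,0,0,0,0.7,1],[0,0,0,0,0,0.7,1],[0,0,0,0,0,0,1],[0,0,0,0,0,0,1],[0,0,0,0,0,0,1]]'
python3 to.py 530 242 27
```

```text
time_s: 21.28
position: [530.3, 242.4, 27.6]
tcp_rot: [-3.09, -0.565, -0.0]
force: [-0.2, -1.2, 3.4]
finger_gap: 47.1
finger_force: 64.3
t 21.27 pos [530.3 242.4  27.6] z axis [ 0.  0. -1.] x [0.935 0.354 0.   ] gap 47.1 F [-0.2 -1.2  3.4] tool shift [-0.4  0.3  0.6]
```

Contact. Release, rise, retreat clear, and check.

```bash
python3 -m creep '[[0,0,0,0,0,0,-1],[0,0,0,0,0,0,-1],[0,0,0,0,0,0,-1],[0,0,0,0,0,0,-1],[0,0,0,0,0,-10,-1]]'
python3 -m creep '[[0,0,0,0,0,-20,-1],[0,0,0,0,0,-30,-1],[0,0,0,0,0,-30,-1],[0,0,0,0,0,-20,-1],[0,0,0,-10,20,0,-1]]'
python3 -m creep '[[0,0,0,-20,40,0,-1],[0,0,0,-20,40,0,-1],[0,0,0,-20,40,0,-1],[0,0,0,-10,20,0,-1],[0,0,0,0,0,0,-1]]'
python3 - <<'E'
from plant import *
from h import *
s=snapshot("scene");t=snapshot("top")
for S,c in((t,(153,265)),(s,(416,186))):
    W=world(S)[c[1]-40:c[1]+40,c[0]-40:c[0]+40];h=cv2.cvtColor(S["img"],cv2.COLOR_RGB2HSV)[c[1]-40:c[1]+40,c[0]-40:c[0]+40].astype(int)
    m=((h[...,0]<10)|(h[...,0]>170))&(h[...,1]>120)&(W[...,2]>55);p=W[m];T=p[(p[:,2]>72)]
    A=np.c_[T[:,:2]-T[:,:2].mean(0),np.ones(len(T))]
    print("red",len(p),"top z",np.median(T[:,2]).round(1),"tilt",np.linalg.lstsq(A,T[:,2],rcond=None)[0].round(3),"mid",((T.min(0)+T.max(0))/2).round(1))
print("brass",ring(t,(473,291),23))
a=cv2.resize(s["img"][140:240,366:466],(400,400),interpolation=3);b=cv2.resize(t["img"][215:315,103:203],(400,400),interpolation=3)
cv2.imwrite("pics/end.png",np.hstack([a,b])[:,:,::-1])
E
```

```text
time_s: 21.9
position: [529.8, 242.3, 37.2]
tcp_rot: [3.09, 0.565, -0.002]
force: [-0.5, 0.5, 0.8]
finger_gap: 85.5
finger_force: 0.0
time_s: 22.52
position: [528.5, 220.5, 139.4]
tcp_rot: [-3.089, -0.568, -0.005]
force: [0.2, -0.4, -0.9]
finger_gap: 85.6
finger_force: 0.0
time_s: 23.15
position: [511.4, 62.5, 137.0]
tcp_rot: [3.091, 0.561, -0.001]
force: [-0.0, -0.4, -0.9]
finger_gap: 85.7
finger_force: 0.0
red 34 top z 76.3 tilt [-4.699 -1.395 98.68 ] mid [487.2 178.2 259.5]
red 293 top z 76.2 tilt [-9.0000e-03  1.8000e-02  7.5978e+01] mid [529.6 241.1  76. ]
brass {'z': np.float64(22.7), 'mid': array([ 475.1, -304. ]), 'fits': [(array([ 475.5, -304.1]), np.float64(15.2)), (array([ 475.6, -303.9]), np.float64(24.1))], 'n': 437}
```

View pics/end.png

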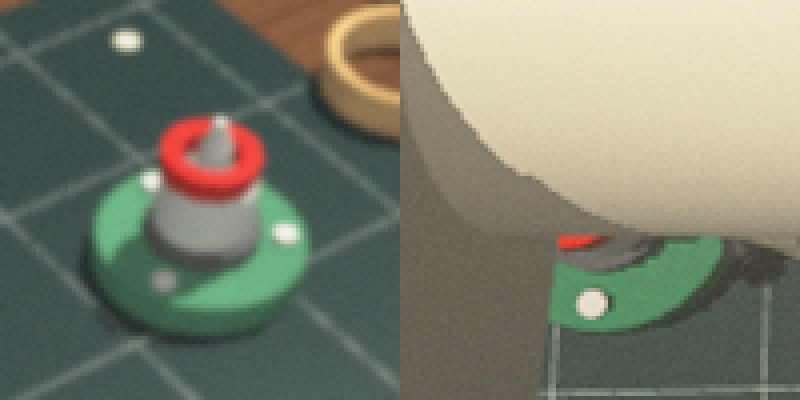

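The final view shows the red ring (213,155) flat on the silver ring (205,220) on the pin. Its top is at z=76, as expected, and brass hasn't moved.

```bash
python3 -c "
from plant import *
print(finish_job())"
```

```text
the job is handed in; nothing more can be done
None
```

The job is done and handed in at about 23 s: the silver ring is seated on the arbor flange with the red ring flat on top of it, and the brass ring is where it was.

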